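Lift a stack of spacer rings off the draining nest with a T-foot lifting key

TASK

Use the red-handled lifting key to carry the three stacked rings, as one stack, from the black draining nest to the seat of the wooden carrier, and leave the key standing in them there. Lower the key down through the rings, feel with light pressure and small turns for the slot in the loose lifting plate that lies hidden under them, push it fully home, turn it crosswise so that its foot hooks under the plate, and lift. Press gently all the time, on the nest and when setting down, and do not touch the rings with the gripper.

Things in the scene. Friction and masses are not known exactly. Their poses are not given: they have to be found in the camera images.
- key_grip (a point): middle of the lifting key's flat red handle, where to grasp it; 92 mm above the foot's underside. Handle 24 mm along the key's x, 14 mm across y (the flats to grip), 52 mm high (64 to 116 mm up the key). The handle's broad direction is the foot's long direction. The key stands upright in its holder, 0.18 kg. Axes: the key's own, z up it
- key_foot (a point): underside of the key's foot, on its axis; axes as the key's. Going up: T-foot 20 mm long (x), 8 mm wide (y), 5 mm high, bevelled to 18.5 x 7 mm below; neck 8 mm in diameter up to 14 mm; shoulder there; steel body 22 mm in diameter from 14 to 64 mm; then the handle
- key_holder: brown wooden block 60 x 60 x 46 mm, fixed, in whose upright bore (24.5 mm wide, 38 mm deep) the key stands; origin at the centre of its underside
- nest: black round draining nest, 100 mm in diameter, 32 mm high, fixed; origin at the centre of its underside, z up, x towards the white line on its rim. Its wall leaves 1 mm round the parts in it. Below its ledge is a well, 30 mm wide, down to 4 mm: room for the key's foot. It must not carry more than 40 N, the stack's own 3 to 5 N included
- nest_ledge (a point): middle of the nest's ledge, 22 mm up: underside of the loose lifting plate hidden beneath the rings (steel disc 56 mm, 6 mm thick, 0.1 kg; on the ledge, rings on it). In its middle a slot 22.4 x 10 mm, its length within 0.8 rad either way of the nest's x, at an angle not measured: feel for it. A foot out of line rests on the plate; in line to 0.1 rad it drops through
- nest_home (a point): where the foot's underside is when the key is fully home: 14 mm above the nest's underside, the shoulder resting on the plate, the foot's top 3 mm below the plate and free to turn. Turned 0.8 to 1.57 rad from the slot, either way, it hooks under the plate; lifted, the foot's underside hangs 5 mm below the plate's
- ring_a: lowest of the three spacer rings, aluminium, a groove round it: 56 mm outside, 25 mm bore, 14 mm high, about 0.08 kg, loose; origin at the centre of its underside. The rings lie up to 1 mm off the nest's centre and slide easily
- ring_b: middle ring, brass coloured, same size; origin at the centre of its underside
- ring_c: top ring, aluminium, same size; origin at the centre of its underside; its top face is 70 mm above the nest's underside at the start
- carrier: wooden board 120 x 120 x 12 mm, fixed, with a round aluminium seat on it, 34 mm high in all; origin at the centre of its underside, z up. The seat's wall leaves 2.5 mm round the plate up to 28 mm and flares to 8.5 mm at its mouth. It must not carry more than 40 N
- carrier_ledge (a point): middle of the seat's ledge, 22 mm above the carrier's underside, where the lifting plate's underside shall lie, the rings on it. Below it is a well 30 mm wide and 10 mm deep, room for the key's foot
Not all that is in view belongs to the job. What is shaped like the ring_c but orange is not meant. Leave any purple look-alike of the part that bears key_grip alone.

How it is judged (in metres and radians):
On the way, in this order (a step that is already met when the one before it is completed fails the run):
1. the key is down through all three rings and home, its foot below the lifting plate, the rings still in the nest (horizontal distance between key_foot and nest below 0.005 m and z of key_foot in the frame of nest below 0.018 m and z of ring_a in the frame of nest below 0.033 m and z of ring_c in the frame of nest above 0.05 m), for 0.1 s.
2. the three rings hang together on the key, clear above the nest (horizontal distance between each of ring_a, ring_b, ring_c and key_foot below 0.01 m and z of each of ring_a, ring_b, ring_c in the frame of key_foot below 0.06 m and z of ring_a in the frame of nest above 0.045 m), for 0.2 s.
At the end, for the whole second after the job is handed in: the rings lie in order, at rest, level to 0.08 rad, on the plate on the carrier's ledge (within 7 mm of its axis; undersides 28, 42, 56 mm above its origin, each to 3 mm); the key stands in them (0.15 rad), foot's underside within 8 mm of the axis and below 20.5 mm (horizontal distance between each of ring_a, ring_b, ring_c and carrier below 0.007 m and z of ring_a in the frame of carrier between 0.025 and 0.031 m and angle between each of ring_a, ring_b, ring_c's own z axis and vertical below 0.08 rad and linear speed of each of ring_a, ring_b, ring_c below 0.02 m/s and z of ring_b in the frame of carrier between 0.039 and 0.045 m and z of ring_c in the frame of carrier between 0.053 and 0.059 m and horizontal distance between key_foot and carrier below 0.008 m and z of key_foot in the frame of carrier below 0.0205 m and angle between key_foot's own z axis and vertical below 0.15 rad); the robot touches nothing.
It fails at once if the nest carries more than 40 N: pressed too hard (contact force between nest and anything else above 40 N).
It fails at once if the carrier carries more than 40 N: set down too hard (contact force between carrier and anything else above 40 N).
It fails at once if the gripper's fingers touch ring_a (contact force between the fingers and ring_a above 0.5 N).
It fails at once if the gripper's fingers touch ring_b (contact force between the fingers and ring_b above 0.5 N).
It fails at once if the gripper's fingers touch ring_c (contact force between the fingers and ring_c above 0.5 N).
It also fails if it takes over 70 s, if anything falls off the work surface, if the arm or the gripper's body presses on something with over 40 N, if the wrist force passes 120 N, or if a joint passes its speed limit or range.

ROBOT

A 6-joint arm with a two-finger parallel gripper is mounted at the origin on a cart in front of the work surface, level with it; the furniture and walls round the work are solid. World frame = base frame: x ahead of the robot, y to its left, z up, the work surface at z = 0. Lengths are in m, angles in degrees, forces in N, time in s.
With the tool pointing down it reaches from about 0.25 to 0.725 m from the base axis. Payload 9.7 kg.
Tool frame: the origin (TCP) lies midway between the tips of the shut fingers; the grasp point (between the pads) lies 19 mm behind it (bot.pinch_z is the distance from the TCP to the grasp point, in m); z points along the fingers, y is the direction in which the jaws open and shut (so a half turn about z gives the same grasp; the last joint's range is limited). The gripper opens to 85 mm and grips with 20 to 120 N. Pads are 22 mm wide; open, the fingers measure 114 mm over their backs; the gripper's body (76 mm by 85 mm) begins 54 mm behind the grasp point. The pads swing forward as they close: fully open they stand 13 mm farther back than shut.
Start: joints at [63.083, 4.979, 10.078, 95.1, 0, 90], TCP at [0.249, 0.49, 0.231] pointing down, gripper open.
Joint ranges: [-179.16, 179.16], [-48.56, 103.87], [-65.8, 70.77], [-126.05, 130.52], [-82.76, 87.17], [-180, 180]. Speed limits (degrees/s): [127.2, 127.2, 147.25, 180, 180, 180].

INTERFACE

Orientations are given as [roll, pitch, yaw] about the fixed x, y, z axes, in that order (R = Rz(yaw) Ry(pitch) Rx(roll)).
In Python, from workcell import bot, imaging gives the robot as it stands.
- The arm moves only by the tool servo_tool, never from a script. Its argument "moves" is a list that holds one entry, the list of rows, each a list of 7 numbers: the turn, a rotation vector about the tool's x, y, z in rad, then the shift along the tool's x, y, z in cm, then the finger opening in cm, from 0 to 8.54. A call has 1 to 12 rows; each row shifts and turns the pose as measured when the row begins, along the tool's axes as they then stand; what a row does not reach is not made up. A row lasts 1/12 s, in which the tool goes at most 41.7 mm and 7.16 degrees, less where a joint would pass 70% of its speed; a pose out of reach is approached as far as the arm can. A call is refused whole if a number of a shift passes 4.17 or a number of a turn 0.125, either way. A call with a gripper value outside its range is refused whole. The fingers move at their own pace and stop on an object; "force" is the grip in N (left out, the last holds). Time passes only in rows, so rows that do not move let the fingers close. It gives the time, the measured TCP pose, the force and the opening at its end, in the units of the state.
- bot.get_obs(): the state, without advancing time (a new reading comes with each control period).
- imaging.camera(name): name is "scene" or "top" or "wrist"; returns the picture (400x640x3 uint8, blue, green, red); there is no depth.
- imaging.calibration(name): a dict with "fx", "fy", "cx", "cy" (pixels), "camera_from_world" (4x4, takes a point from world to camera coordinates). Camera axes: x right, y down, z forward; pixel columns grow to the right and rows downward; lengths in m; the calibration is good to about 2 mm. A picture is of the moment at which its call begins: read the wrist's pose just before it. calibration takes no time and is no camera call; for the wrist camera it gives the pose at the moment of the call.
- bot.job_done(): hands the job in, once; it reports no verdict.
The state is a dict: "time": time; "q": joint angles; "qd": joint speeds; "joint_efforts": joint torques, N m; "ee_pos": TCP position; "tcp_rot": TCP orientation; "wrist_force": force on the tool from outside, world axes, zero at the start; "torque": the same for the moment, N m; "opening": finger opening in m.
Only numpy, scipy, OpenCV 4.12 (cv2) and the standard library are available. Lean on these libraries where they do the work, as an engineer would, in place of code of your own. Each camera call takes 0.05 s, during which the arm holds its last target.

## Working session

There is one attempt and no reset: what is moved stays moved. The work goes in short steps, Python scripts to look and compute and a tool call to move; the robot and the scene stay as the last step left them, time stands still between calls to the robot, and variables do not carry over. Pictures are saved under pics/ and viewed, and the job is handed in when it is done.

Besides the shell and the picture viewer there is one more tool, called in YAML: its name, and indented under it one key for each argument. servo_tool: Moves the arm, as the interface text tells. Its arguments: {"type":"object","properties":{"moves":{"type":"array","items":{"type":"array","items":{"type":"array","items":{"type":"number"}}}},"force":{"type":"number"}},"required":["moves"]}

```bash
mkdir -p pics; cat > h.py <<'E'
from workcell import bot, imaging
import numpy as np, cv2
def ray(c,u,v):
    T=np.array(c["camera_from_world"]);R=T[:3,:3];t=T[:3,3]
    o=-R.T@t; d=R.T@np.array([(u-c["cx"])/c["fx"],(v-c["cy"])/c["fy"],1]); return o,d
def onz(c,u,v,z):
    o,d=ray(c,u,v); return o+d*(z-o[2])/d[2]
def proj(c,p):
    T=np.array(c["camera_from_world"]); q=T[:3,:3]@np.array(p)+T[:3,3]; return c["fx"]*q[0]/q[2]+c["cx"],c["fy"]*q[1]/q[2]+c["cy"]
E
python3 - <<'E'
from h import *
print(bot.get_obs(), bot.pinch_z)
for n in ["scene","top","wrist"]:
    cv2.imwrite(f"pics/{n}0.png",imaging.camera(n)); c=imaging.calibration(n); o,d=ray(c,320,200); print(n,c["fx"],o,d)
E
```

```text
{'time': 0.0, 'q': array([6.30820061e+01, 5.01279347e+00, 1.00352376e+01, 9.50980226e+01,
       1.96047862e-03, 9.00009528e+01]), 'qd': array([-0.0066106 ,  0.00224946,  0.10061874,  0.01959558,  0.01562415,
        0.06606713]), 'joint_efforts': array([-1.72339296e-03, -5.20385563e+01,  4.64804757e+01,  1.60620891e-02,
       -9.34730224e-05, -9.30158734e-06]), 'ee_pos': array([0.24888887, 0.49022669, 0.23057382]), 'tcp_rot': array([-1.79924421e+02, -1.95922004e-03,  1.53081051e+02]), 'wrist_force': array([-0.83282656, -0.04074813,  0.38762184]), 'torque': array([ 0.00186961, -0.01111606,  0.04498844]), 'opening': 0.08543406538150955} 0.0187
scene 477.94400834116897 [ 0.07399757 -0.64783908  0.64751487] [ 0.44476123  0.60286224 -0.66244482]
top 363.06848740270823 [ 0.37855949 -0.13669383  0.92848684] [ 0.102438   -0.01532939 -0.99485159]
wrist 312.02068523705066 [0.1886937  0.52094588 0.37370442] [ 0.23286676 -0.11845514 -0.96527052]
```

View pics/scene0.png

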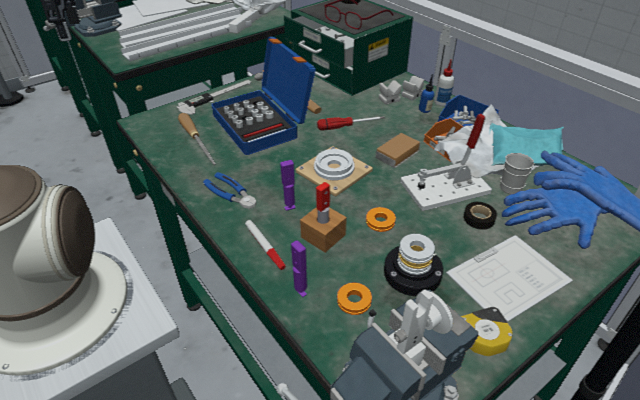

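View pics/top0.png

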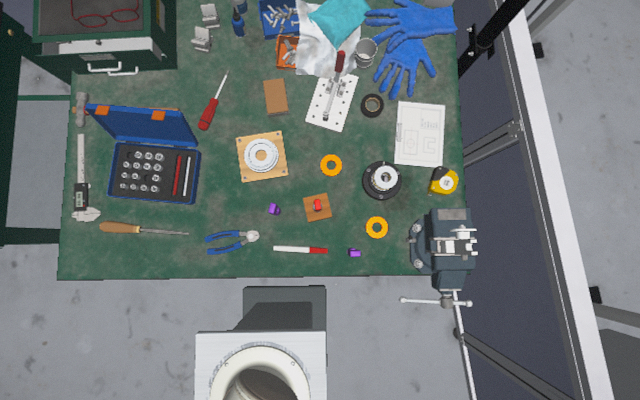

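View pics/wrist0.png

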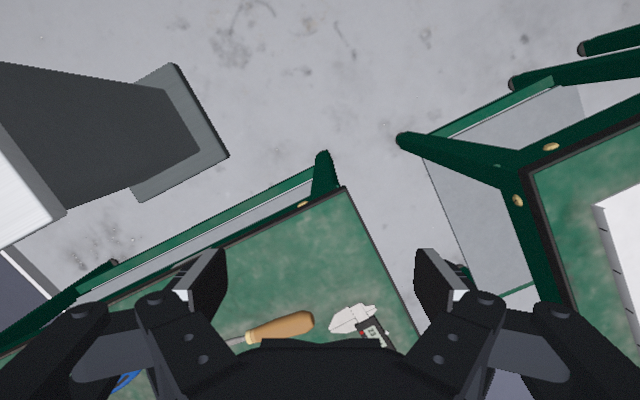

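The pictures show these candidates for the key:
- Red handle standing in the brown block: top (318,204), scene (322,195).
- Purple look-alikes: top (273,208) and (354,252).
- Other red things: screwdriver (210,115), marker (318,250), toggle clamp (340,60).

The one in the brown block fits the description. The nest with rings is at top (383,180), and the carrier is at (261,155). I'll enlarge these to confirm.

```bash
python3 - <<'E'
import cv2,numpy as np
t=cv2.imread("pics/top0.png");s=cv2.imread("pics/scene0.png")
f=lambda im,x,y,w,h,k:cv2.resize(im[y:y+h,x:x+w],None,fx=k,fy=k,interpolation=cv2.INTER_CUBIC)
a=np.hstack([f(t,295,185,50,50,5),f(t,355,155,50,50,5),f(t,236,130,50,50,5)])
b=np.hstack([f(s,290,170,75,75,250/75),f(s,375,225,75,75,250/75),f(s,295,135,75,75,250/75)])
b=b[:250,:750]
cv2.imwrite("pics/crop0.png",np.vstack([a,cv2.resize(b,(750,250))]))
E
```

```text
(no output)
```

View pics/crop0.png

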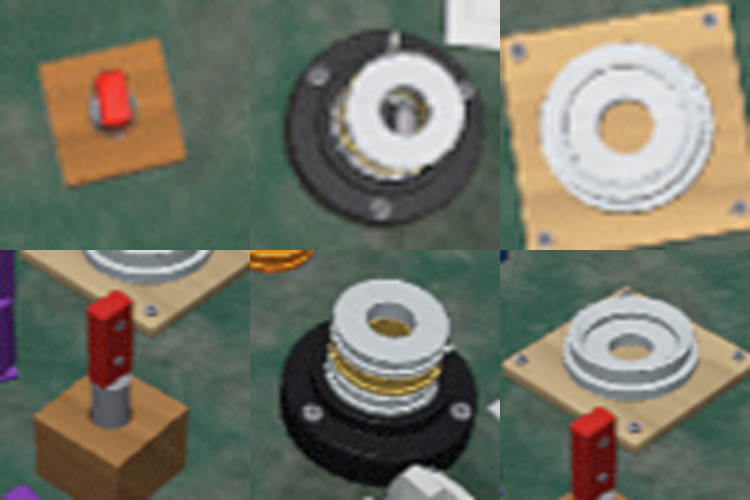

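The crops confirm the red flat-handled key in the brown block, and the stack in the black nest with its white line at the top (384,163). I'll measure the positions now.

```bash
python3 - <<'E'
from h import *
t=cv2.imread("pics/top0.png");s=cv2.imread("pics/scene0.png")
ct=imaging.calibration("top");cs=imaging.calibration("scene")
def blob(im,box,lo,hi,pick=None):
    x,y,w,h=box; hsv=cv2.cvtColor(im[y:y+h,x:x+w],cv2.COLOR_BGR2HSV); m=cv2.inRange(hsv,lo,hi)
    cs_,_=cv2.findContours(m,cv2.RETR_EXTERNAL,cv2.CHAIN_APPROX_NONE); k=max(cs_,key=cv2.contourArea); return k+np.array([x,y])
# red handle
k=blob(t,(295,185,50,50),(0,180,100),(6,255,255)); r=cv2.minAreaRect(k.astype(np.float32)); print("red",r,cv2.boundingRect(k))
# holder
k=blob(t,(295,185,50,50),(0,60,60),(25,255,255)); r=cv2.minAreaRect(cv2.convexHull(k)); print("holder",r, onz(ct,*r[0],.046)); 
b=cv2.boxPoints(r); print([onz(ct,*p,.046)[:2].round(4) for p in b])
# carrier board
k=blob(t,(225,120,75,75),(8,40,120),(28,255,255)); r=cv2.minAreaRect(cv2.convexHull(k)); print("carrier",r,onz(ct,*r[0],.012)); print([onz(ct,*p,.012)[:2].round(4) for p in cv2.boxPoints(r)])
# nest black
k=blob(t,(355,150,55,55),(0,0,0),(180,120,75)); h=cv2.convexHull(k); e=cv2.fitEllipse(h); print("nest",e,onz(ct,*e[0],.030),onz(ct,*e[0],.016))
print("line",onz(ct,384,162.6,.032))
k=blob(t,(370,160,30,35),(0,0,140),(180,50,255)); h=cv2.convexHull(k); e=cv2.fitEllipse(h); print("ring_c",e,onz(ct,*e[0],.07))
E
```

```text
red ((316.949951171875, 204.1499786376953), (10.465181350708008, 5.232591152191162), 81.8698959350586) (314, 199, 7, 11)
holder ((317.04498291015625, 207.02809143066406), (25.559030532836914, 25.559030532836914), 77.00537872314453) [ 0.45230138 -0.14285707  0.046     ]
[array([ 0.4762, -0.1057]), array([ 0.4897, -0.1668]), array([ 0.4285, -0.1798]), array([ 0.4154, -0.1192])]
carrier ((261.2702941894531, 155.87838745117188), (46.216915130615234, 47.56858825683594), 81.02737426757812) [ 0.58872568 -0.00140136  0.012     ]
[array([0.6399, 0.0688]), array([ 0.6585, -0.0525]), array([ 0.5381, -0.0708]), array([0.5203, 0.0487])]
nest ((381.31011962890625, 180.36929321289062), (39.252620697021484, 40.108299255371094), 70.00631713867188) [ 0.51874083 -0.30512911  0.03      ] [ 0.5209251  -0.30775363  0.016     ]
line [ 0.56365937 -0.31311504  0.032     ]
ring_c ((384.8628845214844, 177.7252197265625), (23.507925033569336, 26.034208297729492), 34.63970947265625) [ 0.51882567 -0.30640421  0.07      ]
```

```bash
cat >> h.py <<'E'
from scipy.spatial.transform import Rotation as Ro
def Rt(o): return Ro.from_euler('xyz',o['tcp_rot'],degrees=True).as_matrix()
def to(x,y,z):
    o=bot.get_obs(); d=Rt(o).T@(np.array([x,y,z])-o['ee_pos'])*100
    n=int(np.ceil(np.linalg.norm(d)/4.0)); print("tool delta cm",d.round(3),"rows",n,"per row",(d/n).round(3)); return d
def st():
    o=bot.get_obs(); print(round(o['time'],2),o['ee_pos'].round(4),o['tcp_rot'].round(2),"F",o['wrist_force'].round(2),"M",o['torque'].round(3),"op",round(o['opening'],4),"q",o['q'].round(1))
E
python3 -c "
from h import *
st()
import math
x=Rt(bot.get_obs())[:,0]
to(.39,0.0,.231)"
```

```text
0.15 [0.2489 0.4902 0.2307] [-179.94    0.    153.08] F [ 0.02  1.38 -0.67] M [ 0.001  0.035 -0.004] op 0.0851 q [63.1  5.  10.  95.1 -0.  90. ]
tool delta cm [-3.4773e+01 -3.7326e+01  1.4000e-02] rows 13 per row [-2.675e+00 -2.871e+00  1.000e-03]
```

servo_tool:
  moves:
    - [[0, 0, 0, -2.7, -2.9, 0, 8.5], [0, 0, 0, -2.7, -2.9, 0, 8.5], [0, 0, 0, -2.7, -2.9, 0, 8.5], [0, 0, 0, -2.7, -2.9, 0, 8.5], [0, 0, 0, -2.7, -2.9, 0, 8.5], [0, 0, 0, -2.7, -2.9, 0, 8.5], [0, 0, 0, -2.7, -2.9, 0, 8.5], [0, 0, 0, -2.7, -2.9, 0, 8.5], [0, 0, 0, -2.7, -2.9, 0, 8.5], [0, 0, 0, -2.7, -2.9, 0, 8.5], [0, 0, 0, -2.7, -2.9, 0, 8.5], [0, 0, 0, -2.7, -2.9, 0, 8.5]]

```text
time: 1.15
ee_pos: [0.3813, 0.0199, 0.2263]
tcp_rot: [-179.6, 0.0, 153.9]
wrist_force: [1.2, 1.5, -0.2]
opening: 0.0849
```

servo_tool:
  moves:
    - [[0, 0, 0.124, 0, 0, 0, 8.5], [0, 0, 0.124, 0, 0, 0, 8.5], [0, 0, 0.124, 0, 0, 0, 8.5], [0, 0, 0.124, 0, 0, 0, 8.5]]

```text
time: 1.48
ee_pos: [0.3822, 0.0096, 0.2255]
tcp_rot: [-179.6, 0.2, 125.1]
wrist_force: [0.2, 0.4, 0.4]
opening: 0.0857
```

```bash
python3 -c "
from h import *
st()"
```

```text
1.48 [0.3822 0.0096 0.2255] [-179.57    0.24  125.14] F [0.22 0.37 0.37] M [ 0.004 -0.027  0.001] op 0.0857 q [  1.8 -17.6 -11.2  96.7  -0.4  56.6]
```

servo_tool:
  moves:
    - [[0, 0, -0.124, 0, 0, 0, 8.5], [0, 0, -0.124, 0, 0, 0, 8.5], [0, 0, -0.124, 0, 0, 0, 8.5], [0, 0, -0.124, 0, 0, 0, 8.5], [0, 0, -0.124, 0, 0, 0, 8.5], [0, 0, -0.124, 0, 0, 0, 8.5], [0, 0, -0.124, 0, 0, 0, 8.5], [0, 0, -0.1, 0, 0, 0, 8.5]]

```text
time: 2.15
ee_pos: [0.3813, 0.0085, 0.2241]
tcp_rot: [-179.6, -0.4, -179.7]
wrist_force: [-0.3, 0.4, -0.7]
opening: 0.0853
```

```bash
python3 -c "
from h import *
st(); to(.51,-.143,.21)"
```

```text
2.15 [0.3813 0.0085 0.2241] [-179.56   -0.37 -179.71] F [-0.25  0.35 -0.72] M [0.032 0.005 0.016] op 0.0853 q [  1.6 -17.7 -11.3  96.7  -0.4   1.3]
tool delta cm [-12.799 -15.206   1.444] rows 5 per row [-2.56  -3.041  0.289]
```

servo_tool:
  moves:
    - [[0, 0, 0, -2.6, -3.0, 0.2, 8.5], [0, 0, 0, -2.6, -3.0, 0.2, 8.5], [0, 0, 0, -2.6, -3.0, 0.2, 8.5], [0, 0, 0, -2.6, -3.0, 0.2, 8.5], [0, 0, 0, -2.6, -3.0, 0.2, 8.5], [0, 0, 0, 0, 0, 0, 8.5]]

```text
time: 2.65
ee_pos: [0.5179, -0.1449, 0.2126]
tcp_rot: [-179.6, -0.3, -178.8]
wrist_force: [1.0, -0.3, -0.5]
opening: 0.085
```

```bash
python3 -c "
from h import *
st(); cv2.imwrite('pics/w1.png',imaging.camera('wrist')); c=imaging.calibration('wrist'); print(c); print(proj(c,(.452,-.143,.124)),proj(c,(.519,-.306,.07)))
import json;json.dump({k:np.array(v).tolist() for k,v in c.items()},open('c1.json','w'))"
```

```text
2.65 [ 0.5179 -0.1449  0.2126] [-179.62   -0.31 -178.83] F [ 0.98 -0.34 -0.51] M [-0.007 -0.065  0.042] op 0.085 q [-15.4   3.1   6.   93.1  -0.4 -16.6]
{'fx': 312.02068523705066, 'fy': 312.02068523705066, 'cx': 320.1168254977948, 'cy': 200.7379364629401, 'camera_from_world': array([[-2.11225777e-02,  9.99764415e-01, -4.99504546e-03,
         1.54501809e-01],
       [ 9.65824919e-01,  2.16959720e-02,  2.58285714e-01,
        -5.23214115e-01],
       [ 2.58333238e-01,  6.31320683e-04, -9.66055661e-01,
         2.28646969e-01],
       [ 0.00000000e+00,  0.00000000e+00,  0.00000000e+00,
         1.00000000e+00]])}
(np.float64(322.01041120615326), np.float64(120.86057326294824)) (np.float64(147.93335565618958), np.float64(189.61800541589537))
```

View pics/w1.png

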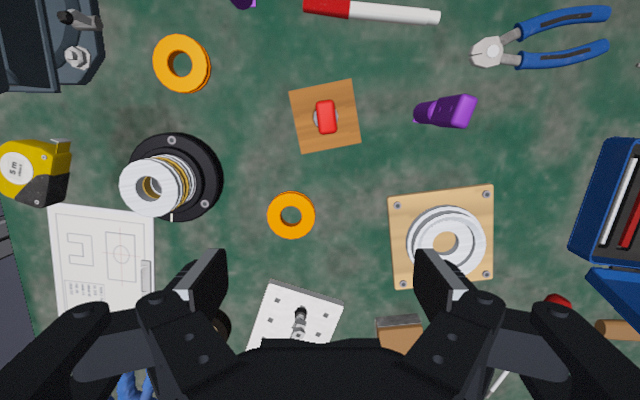

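The wrist picture shows the red handle top at about (326,117), the nest at (170,180) and the carrier at (443,237). I'll refine the positions from here.

```bash
python3 - <<'E'
from h import *
import json
c=json.load(open('c1.json'));im=cv2.imread('pics/w1.png')
def blob(box,lo,hi):
    x,y,w,h=box; m=cv2.inRange(cv2.cvtColor(im[y:y+h,x:x+w],cv2.COLOR_BGR2HSV),lo,hi)
    k=max(cv2.findContours(m,0,cv2.CHAIN_APPROX_NONE)[0],key=cv2.contourArea); return k+np.array([x,y])
k=blob((305,90,45,50),(0,170,150),(8,255,255)); r=cv2.minAreaRect(k); print("red",r)
b=cv2.boxPoints(r); P=[onz(c,*p,.124)[:2] for p in b]; print("key",np.mean(P,0),np.array(P).round(4).tolist(),[ (np.linalg.norm(P[i]-P[i-1]).round(4),np.degrees(np.arctan2(*(P[i]-P[i-1])[::-1])).round(1)) for i in range(4)])
k=blob((280,70,90,95),(0,60,60),(25,255,255)); r=cv2.minAreaRect(cv2.convexHull(k)); P=[onz(c,*p,.046)[:2] for p in cv2.boxPoints(r)];print("holder",np.mean(P,0))
k=blob((380,175,125,120),(8,40,120),(28,255,255)); r=cv2.minAreaRect(cv2.convexHull(k)); P=[onz(c,*p,.012)[:2] for p in cv2.boxPoints(r)];print("carrier",np.mean(P,0),r)
k=blob((115,125,115,105),(0,0,0),(180,255,60)); e=cv2.fitEllipse(cv2.convexHull(k));print("nest",e,onz(c,*e[0],.032),onz(c,*e[0],.02))
f=lambda x,y,w,h,k:cv2.resize(im[y:y+h,x:x+w],None,fx=k,fy=k,interpolation=cv2.INTER_CUBIC)
cv2.imwrite('pics/crop1.png',np.hstack([f(110,120,120,110,3),f(280,70,90,110,3)]))
E
```

```text
red ((325.98175048828125, 116.36611938476562), (33.23784637451172, 18.960886001586914), 82.23483276367188)
key [ 0.44895537 -0.14019455] [[0.4386, -0.1488], [0.4365, -0.1355], [0.4593, -0.1315], [0.4614, -0.1451]] [(np.float64(0.0232), np.float64(-170.9)), (np.float64(0.0135), np.float64(98.6)), (np.float64(0.0231), np.float64(10.0)), (np.float64(0.0138), np.float64(-81.2))]
holder [ 0.44913546 -0.13972785]
carrier [0.58435349 0.00325361] ((443.475830078125, 236.28758239746094), (96.03701782226562, 109.7961196899414), 83.50065612792969)
nest ((174.66973876953125, 176.24407958984375), (88.84391784667969, 97.77823638916016), 108.6736068725586) [ 0.51302358 -0.29743936  0.032     ] [ 0.51536945 -0.30313578  0.02      ]
```

View pics/crop1.png

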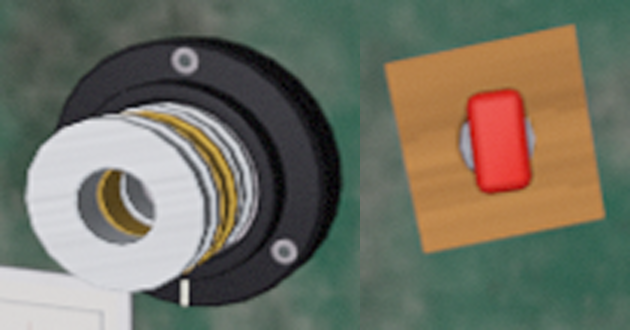

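Key is at (0.449,-0.140), agreeing with the holder centre to 0.5 mm, with the handle broad direction at about 9.5°. Next I'll look down into the nest from above before I grasp.

```bash
python3 -c "
from h import *
st(); c=imaging.calibration('wrist'); o,_=ray(c,0,0); e=bot.get_obs(); print('cam in tool',Rt(e).T@(o-e['ee_pos'])); to(.584,-.303,.15)"
```

```text
2.7 [ 0.5162 -0.1432  0.2135] [-179.67   -0.33 -178.84] F [ 0.05  0.63 -0.72] M [-0.001  0.006 -0.007] op 0.0856 q [-15.3   2.9   5.9  93.2  -0.4 -16.4]
cam in tool [ 0.06750664  0.00042428 -0.14293009]
tool delta cm [ -6.49  -16.08    6.405] rows 5 per row [-1.298 -3.216  1.281]
```

servo_tool:
  moves:
    - [[0, 0, 0, -1.3, -3.2, 0, 8.5], [0, 0, 0, -1.3, -3.2, 0, 8.5], [0, 0, 0, -1.3, -3.2, 1.6, 8.5], [0, 0, 0, -1.3, -3.2, 2.4, 8.5], [0, 0, 0, -1.3, -3.2, 2.4, 8.5], [0, 0, 0, 0, 0, 0, 8.5], [0, 0, 0, 0, 0, 0, 8.5], [0, 0, 0, 0, 0, 0, 8.5]]

```text
time: 3.37
ee_pos: [0.5842, -0.3033, 0.1483]
tcp_rot: [-179.8, -0.4, -178.6]
wrist_force: [-1.0, 0.2, -0.3]
opening: 0.085
```

```bash
python3 -c "
from h import *
st(); c=imaging.calibration('wrist');im=imaging.camera('wrist'); cv2.imwrite('pics/w2.png',im); u,v=proj(c,(.517,-.304,.07)); print(u,v,ray(c,0,0)[0]); st()
import json;json.dump({k:np.array(v).tolist() for k,v in c.items()},open('c2.json','w'))
x,y=int(u)-90,max(int(v)-90,0); cv2.imwrite('pics/w2c.png',cv2.resize(im[y:y+180,x:x+180],None,fx=3.3,fy=3.3,interpolation=cv2.INTER_CUBIC)); print(x,y)"
```

```text
3.37 [ 0.5842 -0.3033  0.1483] [-179.83   -0.41 -178.64] F [-0.98  0.23 -0.31] M [ 0.034 -0.031  0.019] op 0.085 q [-27.3  19.6  18.   88.7  -0.3 -28.6]
320.8398761470522 116.706315976781 [ 0.51771236 -0.30401092  0.29175325]
3.42 [ 0.5843 -0.3029  0.1491] [-179.81   -0.36 -178.62] F [-0.25  0.07 -0.43] M [ 0.028  0.004 -0.007] op 0.0849 q [-27.3  19.5  18.   88.7  -0.3 -28.6]
230 26
```

View pics/w2c.png

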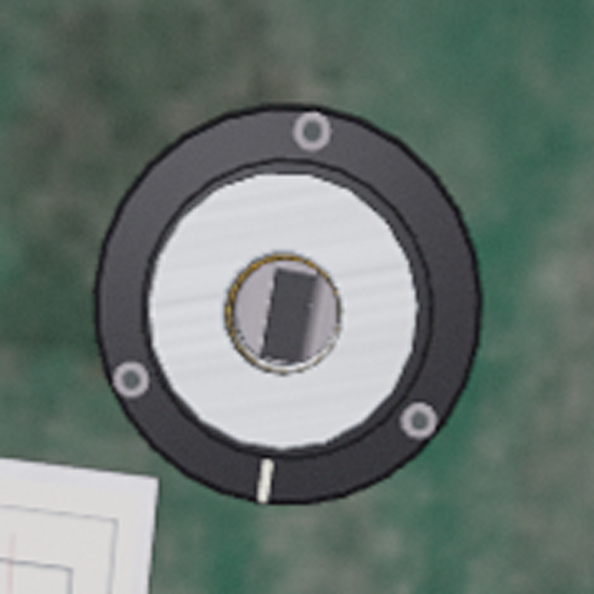

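The slot can be seen through the bore as a dark rectangle, centred at about crop (290,314). The white line is at crop (265,480). I'll measure both.

```bash
python3 - <<'E'
from h import *
import json
c=json.load(open('c2.json'));im=cv2.imread('pics/w2.png');x0,y0=230,26
g=cv2.cvtColor(im,cv2.COLOR_BGR2GRAY)
W=lambda u,v,z:onz(c,u,v,z)[:2]
# slot
cx,cy=int(x0+290/3.3),int(y0+314/3.3); x,y=cx-17,cy-17
k=6; big=cv2.resize(g[y:y+34,x:x+34],None,fx=k,fy=k,interpolation=cv2.INTER_CUBIC)
m=np.zeros_like(big); cv2.circle(m,(int((x0+284/3.3-x)*k),int((y0+314/3.3-y)*k)),int(15.5*k),255,-1)
mm=((big<100)&(m>0)).astype(np.uint8)*255
K=max(cv2.findContours(mm,0,cv2.CHAIN_APPROX_NONE)[0],key=cv2.contourArea); r=cv2.minAreaRect(K);print(r,np.array(r[1])/k)
B=[(p+.5)/k-.5+[x,y] for p in cv2.boxPoints(r)]; P=[W(*b,.026) for b in B]; print("slot",np.mean(P,0),[(np.linalg.norm(P[i]-P[i-1]).round(4),np.degrees(np.arctan2(*(P[i]-P[i-1])[::-1])).round(1)) for i in range(4)])
vis=cv2.cvtColor(big,cv2.COLOR_GRAY2BGR);cv2.drawContours(vis,[cv2.boxPoints(r).astype(int)],0,(0,0,255),1);cv2.imwrite('pics/slot.png',cv2.resize(vis,None,fx=2,fy=2))
# ring c top
m=(g[y0:y0+180,x0:x0+180]>165).astype(np.uint8)*255
m[:, :35]=0; m[140:]=0
K=max(cv2.findContours(m,0,cv2.CHAIN_APPROX_NONE)[0],key=cv2.contourArea)+np.array([x0,y0]);e=cv2.fitEllipse(K);print("ringc",e,W(*e[0],.07))
# nest outer
hsv=cv2.cvtColor(im,cv2.COLOR_BGR2HSV)[y0:y0+180,x0:x0+180]; m=cv2.inRange(hsv,(0,0,0),(180,90,85))
m=cv2.morphologyEx(m,cv2.MORPH_OPEN,np.ones((3,3)))
K=max(cv2.findContours(m,0,cv2.CHAIN_APPROX_NONE)[0],key=cv2.contourArea)+np.array([x0,y0]);e=cv2.fitEllipse(cv2.convexHull(K));print("nest",e,W(*e[0],.032))
n=W(*e[0],.032); l=W(x0+265/3.3,y0+480/3.3,.032);print("nest x",np.degrees(np.arctan2(*(l-n)[::-1])),np.linalg.norm(l-n))
E
```

```text
((105.07342529296875, 108.81175994873047), (78.71540069580078, 167.15957641601562), 10.195987701416016) [13.11923345 27.8599294 ]
slot [ 0.52105111 -0.3070033 ] [(np.float64(0.0109), np.float64(-98.6)), (np.float64(0.0223), np.float64(170.5)), (np.float64(0.0107), np.float64(81.6)), (np.float64(0.0224), np.float64(-8.9))]
ringc ((315.2031555175781, 119.52897644042969), (79.71504211425781, 81.81918334960938), 176.27903747558594) [ 0.51896908 -0.30782882]
nest ((305.869384765625, 116.47555541992188), (122.53096008300781, 145.10902404785156), 96.05828094482422) [ 0.51699366 -0.31603195]
nest x 5.511170686645773 0.04472672923700054
```

View pics/slot.png

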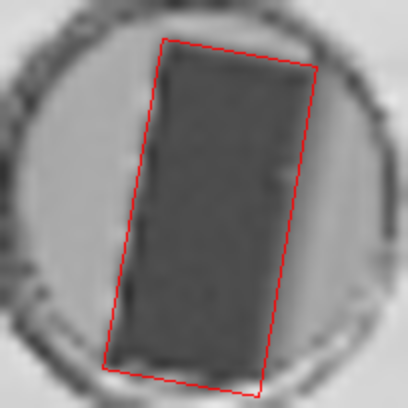

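```bash
python3 - <<'E'
from h import *
import json
c=json.load(open('c2.json'));ct=imaging.calibration('top');c1=json.load(open('c1.json'))
for u in (316.5,317.3): print("nest",onz(c,u,118.1,.032))
print("ringc",onz(c,315.2,119.5,.07))
for p in ((274,209),(355,252)): print("purple",onz(ct,*p,.1))
print(onz(c1,462,110,.116))
st(); to(.449,-.140,.19)
E
```

```text
nest [ 0.51804615 -0.30746246  0.032     ]
nest [ 0.51803037 -0.30681883  0.032     ]
ringc [ 0.51894985 -0.30783139  0.07      ]
purple [ 0.44449199 -0.04418052  0.1       ]
purple [ 0.34498521 -0.22684541  0.1       ]
[ 0.44211241 -0.03965578  0.116     ]
3.42 [ 0.5843 -0.3029  0.1491] [-179.81   -0.36 -178.62] F [-0.25  0.07 -0.43] M [ 0.028  0.004 -0.007] op 0.0849 q [-27.3  19.5  18.   88.7  -0.3 -28.6]
tool delta cm [13.161 16.603 -4.059] rows 6 per row [ 2.194  2.767 -0.676]
```

servo_tool:
  moves:
    - [[0, 0, 0, 0, 0, -2.5, 5.5], [0, 0, 0, 0, 0, -2.5, 5.5], [0, 0, 0, 2.2, 2.8, -0.2, 5.5], [0, 0, 0, 2.2, 2.8, 0, 5.5], [0, 0, 0, 2.2, 2.8, 0, 5.5], [0, 0, 0, 2.2, 2.8, 0, 5.5], [0, 0, 0, 2.2, 2.8, 0, 5.5], [0, 0, 0, 2.2, 2.7, 0, 5.5], [0, 0, -0.1, 0, 0, 0, 5.5], [0, 0, -0.05, 0, 0, 0, 5.5], [0, 0, 0, 0, 0, 0, 5.5]]

```text
time: 4.33
ee_pos: [0.4402, -0.1209, 0.2167]
tcp_rot: [-179.3, 0.9, -168.9]
wrist_force: [-0.7, -0.5, -0.6]
opening: 0.0551
```

```bash
python3 -c "
from h import *
st(); print(Rt(bot.get_obs()).round(4)[:,2]); to(.449,-.140,.15)"
```

```text
4.33 [ 0.4402 -0.1209  0.2167] [-179.34    0.85 -168.92] F [-0.67 -0.48 -0.56] M [-0.006  0.009  0.013] op 0.0551 q [-15.2  -9.1  -5.2  92.8  -0.2 -26.3]
[ 0.0168 -0.0084 -0.9998]
tool delta cm [-0.393 -1.964  6.699] rows 2 per row [-0.196 -0.982  3.349]
```

```bash
cat >> h.py <<'E'
def rot(yaw):
    o=bot.get_obs(); D=Ro.from_euler('xyz',[180,0,yaw],degrees=True).as_matrix()
    print("rotvec",Ro.from_matrix(Rt(o).T@D).as_rotvec().round(4))
E
python3 -c "
from h import *
rot(-170.5)"
```

```text
rotvec [-0.0113  0.015   0.0275]
```

servo_tool:
  moves:
    - [[-0.011, 0.015, 0.027, -0.4, -2.0, 1.5, 5.5], [0, 0, 0, 0, 0, 2.0, 5.5], [0, 0, 0, 0, 0, 2.0, 5.5], [0, 0, 0, 0, 0, 0, 5.5], [0, 0, 0, 0, 0, 0, 5.5]]

```text
time: 4.75
ee_pos: [0.4492, -0.1374, 0.1679]
tcp_rot: [-179.7, 0.7, -170.7]
wrist_force: [0.2, -0.6, 1.1]
opening: 0.0552
```

```bash
python3 -c "
from h import *
st(); rot(-170.5); to(.449,-.140,.081); c=imaging.calibration('wrist'); im=imaging.camera('wrist'); cv2.imwrite('pics/w3.png',im); print(proj(c,(.449,-.14,.124)))"
```

```text
4.75 [ 0.4492 -0.1374  0.1679] [-179.68    0.69 -170.67] F [ 0.17 -0.64  1.13] M [ 0.008 -0.004 -0.007] op 0.0552 q [-17.   -7.6  -9.3  87.6   0.  -26.4]
rotvec [-0.0056  0.0121 -0.003 ]
tool delta cm [ 0.166 -0.206  8.693] rows 3 per row [ 0.055 -0.069  2.898]
(np.float64(315.34139773854025), np.float64(223.73014236215414))
```

View pics/w3.png

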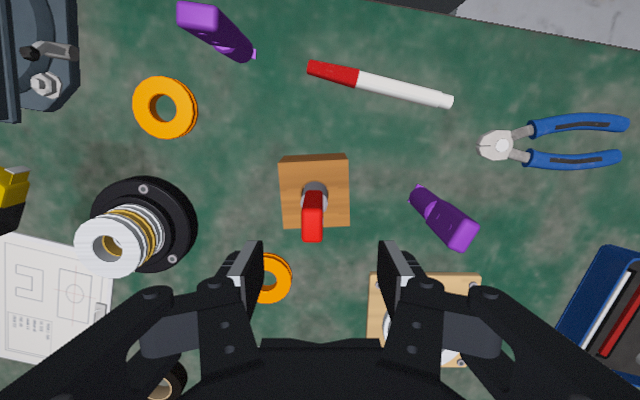

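The handle stands between the open fingers, with its top face at about (313,229), close to the predicted (315,224). I'll descend and grasp it.

servo_tool:
  moves:
    - [[-0.006, 0.012, -0.003, 0.1, -0.2, 2.0, 5.5], [0, 0, 0, 0, 0, 2.0, 5.5], [0, 0, 0, 0, 0, 2.0, 5.5], [0, 0, 0, 0, 0, 1.0, 5.5], [0, 0, 0, 0, 0, 0, 5.5], [0, 0, 0, 0, 0, 0, 5.5]]

```text
time: 5.3
ee_pos: [0.4522, -0.1395, 0.1052]
tcp_rot: [-179.7, 0.6, -170.6]
wrist_force: [-0.5, 0.1, 0.4]
opening: 0.0554
```

```bash
python3 -c "
from h import *
st(); rot(-170.5); to(.449,-.140,.081)"
```

```text
5.3 [ 0.4522 -0.1395  0.1052] [-179.74    0.59 -170.56] F [-0.51  0.06  0.45] M [-0.029  0.004  0.016] op 0.0554 q [-17.2  -6.8 -15.5  80.7   0.  -26.6]
rotvec [-0.0046  0.0103 -0.001 ]
tool delta cm [0.346 0.01  2.413] rows 1 per row [0.346 0.01  2.413]
```

servo_tool:
  moves:
    - [[-0.005, 0.01, 0, 0.3, 0, 1.2, 5.5], [-0.005, 0.01, 0, 0, 0, 1.2, 5.5], [-0.002, 0.005, 0, 0, 0, 0, 5.5], [0, 0, 0, 0, 0, 0, 5.5]]

```text
time: 5.63
ee_pos: [0.4508, -0.1404, 0.0828]
tcp_rot: [179.6, -0.7, -170.6]
wrist_force: [0.4, 0.2, 0.2]
opening: 0.0552
```

```bash
python3 -c "
from h import *
st(); rot(-170.5); to(.449,-.140,.081)"
```

```text
5.63 [ 0.4508 -0.1404  0.0828] [ 179.63   -0.73 -170.56] F [0.39 0.22 0.19] M [-0.018 -0.024  0.001] op 0.0552 q [-17.3  -5.1 -16.4  79.5   0.  -26.7]
rotvec [ 0.0064 -0.0127 -0.0011]
tool delta cm [0.164 0.067 0.178] rows 1 per row [0.164 0.067 0.178]
```

servo_tool:
  moves:
    - [[0.005, -0.009, 0, 0.15, 0.05, 0.15, 5.5], [0, 0, 0, 0, 0, 0, 5.5], [0, 0, 0, 0, 0, 0, 5.5]]

```text
time: 5.88
ee_pos: [0.4492, -0.1402, 0.0813]
tcp_rot: [179.9, -0.2, -170.6]
wrist_force: [-0.8, -0.4, 0.6]
opening: 0.055
```

```bash
python3 -c "
from h import *
st(); rot(-170.5); to(.449,-.140,.081)"
```

```text
5.88 [ 0.4492 -0.1402  0.0813] [ 179.94   -0.19 -170.57] F [-0.81 -0.38  0.62] M [ 0.016 -0.051 -0.011] op 0.055 q [-17.3  -6.  -17.4  78.8  -0.  -26.7]
rotvec [ 0.0011 -0.0033 -0.0013]
tool delta cm [0.021 0.028 0.025] rows 1 per row [0.021 0.028 0.025]
```

servo_tool:
  moves:
    - [[0, 0, 0, 0, 0, 0, 0.8], [0, 0, 0, 0, 0, 0, 0.8], [0, 0, 0, 0, 0, 0, 0.8], [0, 0, 0, 0, 0, 0, 0.8], [0, 0, 0, 0, 0, 0, 0.8], [0, 0, 0, 0, 0, 0, 0.8], [0, 0, 0, 0, 0, 0, 0.8], [0, 0, 0, 0, 0, 0, 0.8]]
  force: 70

```text
time: 6.55
ee_pos: [0.4496, -0.1411, 0.0823]
tcp_rot: [-179.9, -0.1, -170.6]
wrist_force: [1.2, -1.3, -0.8]
opening: 0.0133
```

```bash
python3 -c "
from h import *
st(); rot(-170.5)"
```

```text
6.55 [ 0.4496 -0.1411  0.0823] [-1.7991e+02 -1.1000e-01 -1.7061e+02] F [ 1.2  -1.28 -0.83] M [-0.271 -0.063 -0.026] op 0.0133 q [-17.3  -6.  -17.3  78.8  -0.1 -26.7]
rotvec [-0.0015 -0.0019 -0.0018]
```

servo_tool:
  moves:
    - [[0, 0, 0, 0, 0, -0.6, 0.8], [0, 0, 0, 0, 0, -1.0, 0.8], [0, 0, 0, 0, 0, -1.0, 0.8], [0, 0, 0, 0, 0, -1.5, 0.8], [0, 0, 0, 0, 0, -1.5, 0.8], [0, 0, 0, 0, 0, -2.0, 0.8], [0, 0, 0, 0, 0, -2.0, 0.8], [0, 0, 0, 0, 0, -2.0, 0.8], [0, 0, 0, 0, 0, 0, 0.8], [0, 0, 0, 0, 0, 0, 0.8]]

```text
time: 7.38
ee_pos: [0.4488, -0.1391, 0.2103]
tcp_rot: [179.9, -0.0, -170.6]
wrist_force: [0.4, 1.2, -0.9]
opening: 0.0132
```

```bash
python3 -c "
from h import *
st(); rot(171); to(.52,-.307,.19)
cv2.imwrite('pics/s4.png',imaging.camera('scene'));c=imaging.calibration('wrist');cv2.imwrite('pics/w4.png',imaging.camera('wrist'))
e=bot.get_obs();R=Rt(e);print([proj(c,e['ee_pos']+R@[dx,0,.0743-h]) for h in (0.,.092) for dx in (-.012,.012)])"
```

```text
7.38 [ 0.4488 -0.1391  0.2103] [ 1.7990e+02 -2.0000e-02 -1.7055e+02] F [ 0.37  1.2  -0.89] M [-0.021 -0.021  0.001] op 0.0132 q [-17.3  -6.3  -3.4  92.9   0.1 -26.7]
rotvec [ 0.0017 -0.0006  0.322 ]
tool delta cm [ -4.271 -17.732   1.994] rows 5 per row [-0.854 -3.546  0.399]
[(np.float64(319.19845996711456), np.float64(225.88540365966142)), (np.float64(319.2008716649628), np.float64(194.50598725068187)), (np.float64(318.6891062302544), np.float64(294.88899031493617)), (np.float64(318.66929995491535), np.float64(246.30879124618446))]
```

View pics/s4.png

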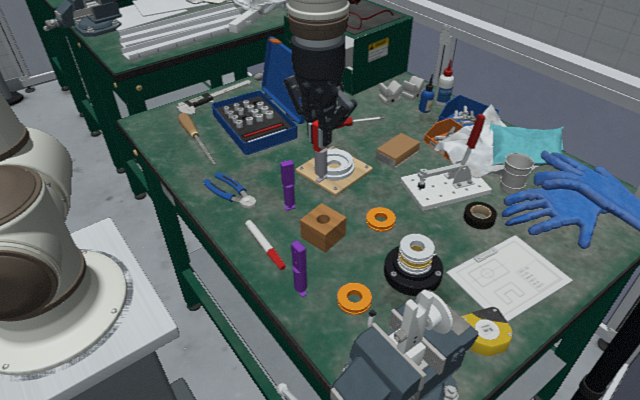

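View pics/w4.png

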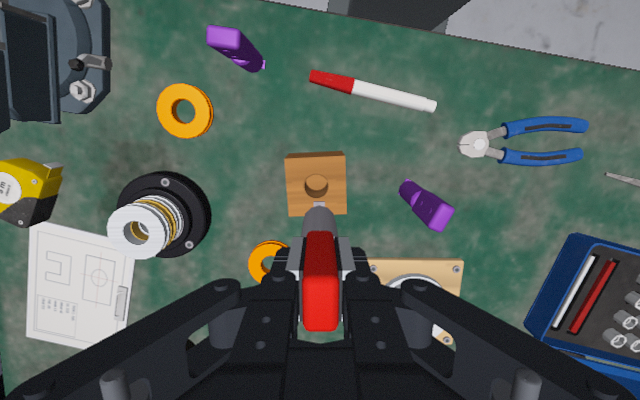

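Key is held upright. I'll turn it toward the slot direction and move it over the nest.

servo_tool:
  moves:
    - [[0, 0, 0, -0.9, -3.6, 0, 0.8], [0, 0, 0, -0.9, -3.6, 0, 0.8], [0, 0, 0, -0.9, -3.6, 0, 0.8], [0, 0, 0, -0.9, -3.5, 0, 0.8], [0, 0, 0, -0.7, -3.3, 0, 0.8], [0, 0, 0.11, 0, 0, 0, 0.8], [0, 0, 0.11, 0, 0, 0, 0.8], [0, 0, 0.1, 0, 0, 0, 0.8], [0, 0, 0, 0, 0, 0, 0.8], [0, 0, 0, 0, 0, 0, 0.8]]

```text
time: 8.32
ee_pos: [0.5189, -0.3115, 0.1927]
tcp_rot: [179.4, -1.2, 170.7]
wrist_force: [0.2, -0.1, -0.6]
opening: 0.013
```

```bash
python3 -c "
from h import *
st(); rot(170.7); to(.5195,-.3073,.16)"
```

```text
8.32 [ 0.5189 -0.3115  0.1927] [179.37  -1.2  170.69] F [ 0.2  -0.05 -0.65] M [-0.04  -0.029 -0.064] op 0.013 q [-31.   13.5  15.4  93.3   0.1 -21.7]
rotvec [ 0.011  -0.021  -0.0003]
tool delta cm [-0.059  0.387  3.278] rows 1 per row [-0.059  0.387  3.278]
```

servo_tool:
  moves:
    - [[0.008, -0.016, 0, 0, 0.35, 1.0, 0.8], [0, 0, 0, 0, 0, 0.6, 0.8], [0, 0, 0, 0, 0, 0, 0.8], [0, 0, 0, 0, 0, 0, 0.8]]

```text
time: 8.65
ee_pos: [0.5184, -0.3066, 0.1743]
tcp_rot: [179.7, -0.4, 171.3]
wrist_force: [0.4, -1.1, -1.6]
opening: 0.0131
```

```bash
python3 -c "
from h import *
st(); rot(170.7); to(.5195,-.3073,.155)"
```

```text
8.65 [ 0.5184 -0.3066  0.1743] [179.74  -0.45 171.35] F [ 0.4  -1.05 -1.64] M [-0.03  -0.024 -0.032] op 0.0131 q [-30.6  12.   11.6  90.1   0.1 -22. ]
rotvec [ 0.0044 -0.0079  0.0113]
tool delta cm [-0.137 -0.059  1.929] rows 1 per row [-0.137 -0.059  1.929]
```

servo_tool:
  moves:
    - [[0.004, -0.007, 0.01, -0.13, -0.05, 1.0, 0.8], [0, 0, 0, 0, 0, 0.5, 0.8], [0, 0, 0, 0, 0, 0, 0.8], [0, 0, 0, 0, 0, 0, 0.8]]

```text
time: 8.98
ee_pos: [0.5196, -0.3071, 0.1602]
tcp_rot: [180.0, -0.0, 171.0]
wrist_force: [-0.4, -0.0, -1.6]
opening: 0.0132
```

```bash
python3 -c "
from h import *
st(); rot(170.7); to(.5195,-.3073,.155)
im=imaging.camera('wrist');cv2.imwrite('pics/w5.png',cv2.resize(im[130:330,220:420],None,fx=3,fy=3,interpolation=2))
im=imaging.camera('scene');cv2.imwrite('pics/s5.png',cv2.resize(im[170:300,350:480],None,fx=4,fy=4,interpolation=2))
"
```

```text
8.98 [ 0.5196 -0.3071  0.1602] [ 1.7997e+02 -4.0000e-02  1.7103e+02] F [-0.38 -0.02 -1.58] M [0.052 0.057 0.016] op 0.0132 q [-30.6  11.6   9.6  88.    0.  -21.6]
rotvec [ 0.0005 -0.0007  0.0057]
tool delta cm [ 0.004 -0.021  0.519] rows 1 per row [ 0.004 -0.021  0.519]
```

View pics/w5.png

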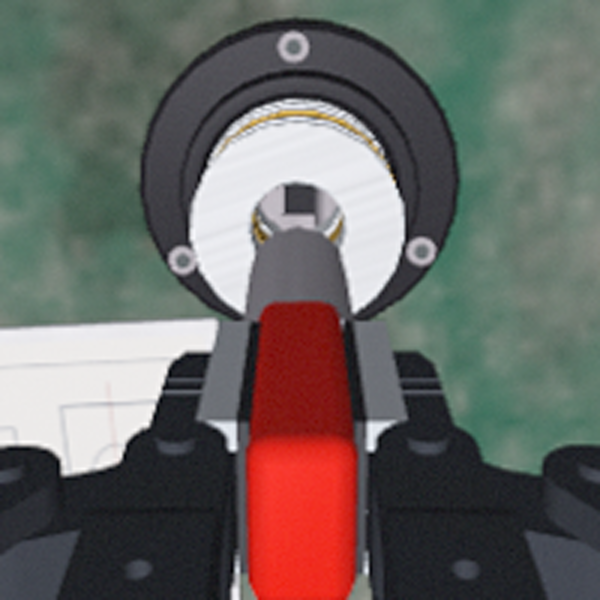

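View pics/s5.png

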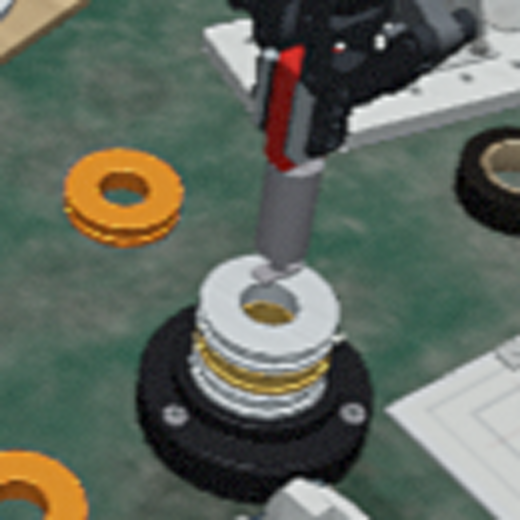

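Body and bore are aligned in the wrist crop (298 against 299), and the slot appears vertical below them. I'll lower in small steps and watch the force.

servo_tool:
  moves:
    - [[0, 0, 0.005, 0, -0.02, 0.4, 0.8], [0, 0, 0, 0, 0, 0.4, 0.8], [0, 0, 0, 0, 0, 0.4, 0.8], [0, 0, 0, 0, 0, 0.4, 0.8], [0, 0, 0, 0, 0, 0.4, 0.8], [0, 0, 0, 0, 0, 0.4, 0.8], [0, 0, 0, 0, 0, 0.3, 0.8], [0, 0, 0, 0, 0, 0, 0.8]]

```text
time: 9.75
ee_pos: [0.5199, -0.3076, 0.1312]
tcp_rot: [180.0, 0.0, 170.7]
wrist_force: [-0.2, 0.5, -1.9]
opening: 0.0132
```

```bash
python3 -c "
from h import *
st(); rot(170.7); to(.5195,-.3073,.0885)"
```

```text
9.75 [ 0.5199 -0.3076  0.1312] [1.7999e+02 1.0000e-02 1.7072e+02] F [-0.23  0.46 -1.94] M [ 0.002 -0.019 -0.004] op 0.0132 q [-30.6  11.5   6.3  84.8   0.  -21.3]
rotvec [0.0001 0.0001 0.0004]
tool delta cm [0.043 0.026 4.271] rows 2 per row [0.022 0.013 2.135]
```

servo_tool:
  moves:
    - [[0, 0, 0, 0.02, 0.02, 0.25, 0.8], [0, 0, 0, 0, 0, 0.25, 0.8], [0, 0, 0, 0, 0, 0.25, 0.8], [0, 0, 0, 0, 0, 0.25, 0.8], [0, 0, 0, 0, 0, 0, 0.8]]

```text
time: 10.17
ee_pos: [0.5197, -0.3074, 0.1202]
tcp_rot: [180.0, 0.0, 170.7]
wrist_force: [-0.1, 1.0, -2.7]
opening: 0.0133
```

```bash
python3 -c "
from h import *
st(); rot(170.7); to(.5195,-.3073,.0885)"
```

```text
10.17 [ 0.5197 -0.3074  0.1202] [1.7999e+02 1.0000e-02 1.7073e+02] F [-0.15  1.05 -2.69] M [0.008 0.022 0.008] op 0.0133 q [-30.6  11.6   5.1  83.6   0.  -21.3]
rotvec [0.0002 0.0003 0.0005]
tool delta cm [2.400e-02 1.000e-03 3.171e+00] rows 1 per row [2.400e-02 1.000e-03 3.171e+00]
```

servo_tool:
  moves:
    - [[0, 0, 0, 0, 0, 0.25, 0.8], [0, 0, 0, 0, 0, 0.25, 0.8], [0, 0, 0, 0, 0, 0.25, 0.8], [0, 0, 0, 0, 0, 0.25, 0.8], [0, 0, 0, 0, 0, 0.25, 0.8], [0, 0, 0, 0, 0, 0, 0.8]]

```text
time: 10.67
ee_pos: [0.5198, -0.3074, 0.1065]
tcp_rot: [180.0, 0.0, 170.7]
wrist_force: [-0.6, -1.0, -1.8]
opening: 0.0132
```

```bash
python3 -c "
from h import *
st(); rot(170.7); to(.5195,-.3073,.0885)"
```

```text
10.67 [ 0.5198 -0.3074  0.1065] [1.8000e+02 3.0000e-02 1.7073e+02] F [-0.59 -1.04 -1.81] M [ 0.042  0.014 -0.016] op 0.0132 q [-30.6  11.7   3.7  82.1   0.  -21.3]
rotvec [0.     0.0005 0.0005]
tool delta cm [0.032 0.006 1.801] rows 1 per row [0.032 0.006 1.801]
```

Foot is about 4 mm above the plate with no contact so far. I'll go on in 1 to 1.5 mm steps.

servo_tool:
  moves:
    - [[0, 0, 0, 0, 0, 0.15, 0.8], [0, 0, 0, 0, 0, 0.15, 0.8], [0, 0, 0, 0, 0, 0.12, 0.8], [0, 0, 0, 0, 0, 0.12, 0.8], [0, 0, 0, 0, 0, 0.1, 0.8]]

```text
time: 11.08
ee_pos: [0.5199, -0.3075, 0.0997]
tcp_rot: [-180.0, 0.0, 170.7]
wrist_force: [0.5, 0.2, -2.1]
opening: 0.0134
```

```bash
python3 -c "
from h import *
st(); rot(170.7); to(.5195,-.3073,.0885)"
```

```text
11.08 [ 0.5199 -0.3075  0.0997] [-1.7999e+02  5.0000e-02  1.7073e+02] F [ 0.54  0.22 -2.07] M [ 0.024  0.053 -0.015] op 0.0134 q [-30.6  11.7   3.1  81.3   0.  -21.3]
rotvec [-0.0001  0.0008  0.0005]
tool delta cm [0.043 0.01  1.119] rows 1 per row [0.043 0.01  1.119]
```

servo_tool:
  moves:
    - [[0, 0, 0, 0, 0, 0.12, 0.8], [0, 0, 0, 0, 0, 0.12, 0.8], [0, 0, 0, 0, 0, 0.12, 0.8], [0, 0, 0, 0, 0, 0.12, 0.8]]

```text
time: 11.42
ee_pos: [0.52, -0.3075, 0.0946]
tcp_rot: [-180.0, 0.1, 170.7]
wrist_force: [0.2, 0.4, -1.5]
opening: 0.0128
```

servo_tool:
  moves:
    - [[0, 0, 0, 0, 0, 0.12, 0.8], [0, 0, 0, 0, 0, 0.12, 0.8], [0, 0, 0, 0, 0, 0, 0.8]]

```text
time: 11.67
ee_pos: [0.5198, -0.3074, 0.0916]
tcp_rot: [-180.0, 0.0, 170.7]
wrist_force: [-0.6, 0.7, -2.6]
opening: 0.0137
```

servo_tool:
  moves:
    - [[0, 0, 0, 0, 0, 0.1, 0.8], [0, 0, 0, 0, 0, 0.1, 0.8], [0, 0, 0, 0, 0, 0, 0.8]]

```text
time: 11.92
ee_pos: [0.5199, -0.3075, 0.0894]
tcp_rot: [-180.0, 0.0, 170.7]
wrist_force: [0.4, 0.6, -0.8]
opening: 0.0131
```

servo_tool:
  moves:
    - [[0, 0, 0, 0, 0, 0.08, 0.8], [0, 0, 0, 0, 0, 0.08, 0.8]]

```text
time: 12.08
ee_pos: [0.52, -0.3076, 0.0882]
tcp_rot: [-180.0, 0.1, 170.7]
wrist_force: [-1.6, 1.5, 5.7]
opening: 0.0132
```

Shoulder contact at about 7 N, exactly at the predicted home height. I'll ease up 1 mm and turn crosswise.

servo_tool:
  moves:
    - [[0, 0, 0, 0, 0, -0.1, 0.8], [0, 0, 0, 0, 0, 0, 0.8]]

```text
time: 12.25
ee_pos: [0.5199, -0.3075, 0.0893]
tcp_rot: [-180.0, 0.1, 170.7]
wrist_force: [-1.0, -0.4, -1.0]
opening: 0.0134
```

```bash
python3 -c "
from h import *
st()"
```

```text
12.25 [ 0.5199 -0.3075  0.0893] [-1.7998e+02  8.0000e-02  1.7073e+02] F [-0.98 -0.39 -0.95] M [0.044 0.039 0.005] op 0.0134 q [-30.6  11.8   2.   80.1   0.  -21.3]
```

servo_tool:
  moves:
    - [[0, 0, 0.08, 0, 0, 0, 0.8], [0, 0, 0.1, 0, 0, 0, 0.8], [0, 0, 0.1, 0, 0, 0, 0.8], [0, 0, 0.1, 0, 0, 0, 0.8], [0, 0, 0, 0, 0, 0, 0.8]]

```text
time: 12.67
ee_pos: [0.5201, -0.3073, 0.0891]
tcp_rot: [179.9, 0.1, 148.0]
wrist_force: [-0.1, 0.1, -1.9]
opening: 0.0134
```

```bash
python3 -c "
from h import *
st();rot(100)"
```

```text
12.67 [ 0.5201 -0.3073  0.0891] [1.7995e+02 7.0000e-02 1.4801e+02] F [-0.06  0.11 -1.86] M [ 0.008  0.042 -0.001] op 0.0134 q [-30.6  11.8   2.   80.1   0.    1.4]
rotvec [1.30e-03 7.00e-04 8.38e-01]
```

servo_tool:
  moves:
    - [[0, 0, 0.11, 0, 0, 0, 0.8], [0, 0, 0.11, 0, 0, 0, 0.8], [0, 0, 0.11, 0, 0, 0, 0.8], [0, 0, 0.11, 0, 0, 0, 0.8], [0, 0, 0.11, 0, 0, 0, 0.8], [0, 0, 0.11, 0, 0, 0, 0.8], [0, 0, 0.11, 0, 0, 0, 0.8], [0, 0, 0.11, 0, 0, 0, 0.8], [0, 0, 0.11, 0, 0, 0, 0.8], [0, 0, 0.08, 0, 0, 0, 0.8], [0, 0, 0, 0, 0, 0, 0.8], [0, 0, 0, 0, 0, 0, 0.8]]

```text
time: 13.67
ee_pos: [0.5206, -0.3068, 0.0884]
tcp_rot: [179.9, -0.1, 86.3]
wrist_force: [0.5, -0.3, -0.9]
opening: 0.0128
```

```bash
python3 -c "
from h import *
st();rot(82)"
```

```text
13.67 [ 0.5206 -0.3068  0.0884] [ 1.799e+02 -8.000e-02  8.629e+01] F [ 0.54 -0.28 -0.86] M [-0.022 -0.014  0.003] op 0.0128 q [-30.6  11.9   2.   80.1   0.1  63.2]
rotvec [ 0.0017 -0.0014  0.0748]
```

servo_tool:
  moves:
    - [[0, 0, 0, 0, 0, -0.15, 0.8], [0, 0, 0, 0, 0, -0.15, 0.8], [0, 0, 0, 0, 0, -0.15, 0.8], [0, 0, 0, 0, 0, -0.2, 0.8], [0, 0, 0, 0, 0, -0.2, 0.8], [0, 0, 0, 0, 0, 0, 0.8]]

```text
time: 14.17
ee_pos: [0.5198, -0.3064, 0.0959]
tcp_rot: [-179.9, -0.2, 87.0]
wrist_force: [0.9, -1.0, -6.2]
opening: 0.013
```

```bash
python3 -c "
from h import *
st();rot(86.3)
im=imaging.camera('scene');cv2.imwrite('pics/s6.png',cv2.resize(im[170:300,350:480],None,fx=4,fy=4,interpolation=2))"
```

```text
14.17 [ 0.5198 -0.3064  0.0959] [-1.7993e+02 -1.6000e-01  8.7020e+01] F [ 0.92 -1.   -6.16] M [-0.038 -0.039 -0.011] op 0.013 q [-30.6  11.9   2.8  81.1   0.1  62.4]
rotvec [-0.0012 -0.0027  0.0126]
```

View pics/s6.png

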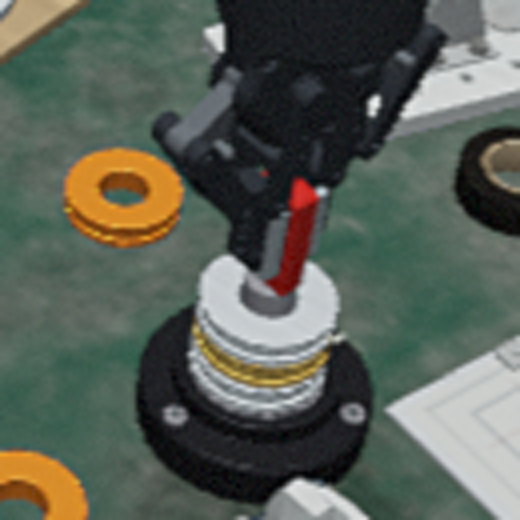

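The load rose by about 4 N, so the stack is hanging on the key. I'll lift it out slowly.

servo_tool:
  moves:
    - [[0, 0, 0, 0, 0, -0.3, 0.8], [0, 0, 0, 0, 0, -0.4, 0.8], [0, 0, 0, 0, 0, -0.4, 0.8], [0, 0, 0, 0, 0, -0.5, 0.8], [0, 0, 0, 0, 0, -0.6, 0.8], [0, 0, 0, 0, 0, -0.6, 0.8], [0, 0, 0, 0, 0, -0.6, 0.8], [0, 0, 0, 0, 0, -0.6, 0.8], [0, 0, 0, 0, 0, -0.6, 0.8], [0, 0, 0, 0, 0, -0.6, 0.8], [0, 0, 0, 0, 0, -0.3, 0.8], [0, 0, 0, 0, 0, 0, 0.8]]

```text
time: 15.22
ee_pos: [0.5199, -0.3066, 0.1576]
tcp_rot: [-180.0, -0.1, 87.0]
wrist_force: [-0.6, -0.7, -5.0]
opening: 0.0132
```

```bash
python3 -c "
from h import *
st();rot(86.3)
im=imaging.camera('scene');cv2.imwrite('pics/s7.png',cv2.resize(im[150:300,340:490],None,fx=4,fy=4,interpolation=2))"
```

```text
15.22 [ 0.5199 -0.3066  0.1576] [-1.7998e+02 -1.3000e-01  8.7050e+01] F [-0.58 -0.71 -5.02] M [ 0.027  0.005 -0.027] op 0.0132 q [-30.6  11.6   9.3  87.8   0.1  62.4]
rotvec [-0.0004 -0.0023  0.0131]
```

View pics/s7.png

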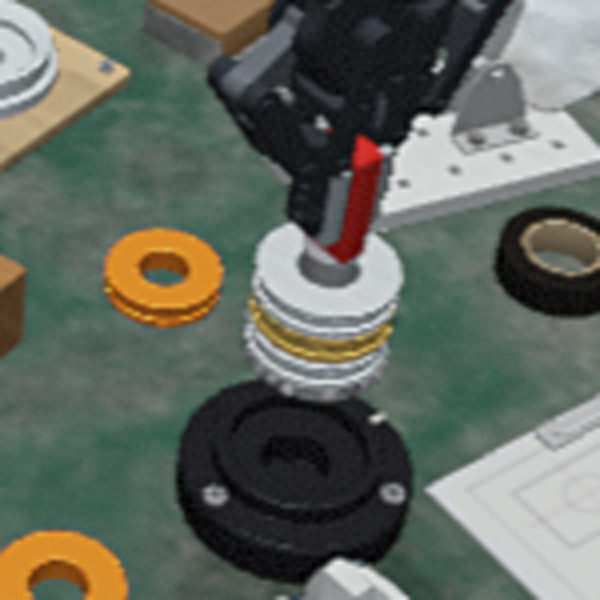

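The three rings hang on the key, clear of the nest. I'll carry them toward the carrier so that the wrist camera looks straight down on the seat.

```bash
python3 -c "
from h import *
to(.586,-.067,.19)"
```

```text
tool delta cm [24.278  5.366 -3.214] rows 7 per row [ 3.468  0.767 -0.459]
```

servo_tool:
  moves:
    - [[0, 0, 0, 0.8, 0.2, -0.8, 0.8], [0, 0, 0, 1.6, 0.4, -0.8, 0.8], [0, 0, 0, 2.4, 0.5, -0.8, 0.8], [0, 0, 0, 2.8, 0.6, -0.5, 0.8], [0, 0, 0, 2.8, 0.6, 0, 0.8], [0, 0, 0, 2.8, 0.6, 0, 0.8], [0, 0, 0, 2.8, 0.6, 0, 0.8], [0, 0, 0, 2.8, 0.6, 0, 0.8], [0, 0, 0, 2.4, 0.5, 0, 0.8], [0, 0, 0, 1.6, 0.4, 0, 0.8], [0, 0, 0, 0.8, 0.2, 0, 0.8], [0, 0, 0, 0, 0, 0, 0.8]]

```text
time: 16.27
ee_pos: [0.5856, -0.0578, 0.19]
tcp_rot: [-179.8, -0.3, 86.9]
wrist_force: [-0.1, -0.3, -6.3]
opening: 0.0131
```

```bash
python3 -c "
from h import *
import json
st();rot(87)
c=imaging.calibration('wrist');im=imaging.camera('wrist');cv2.imwrite('pics/w8.png',im);json.dump({k:np.array(v).tolist() for k,v in c.items()},open('c8.json','w'));print(ray(c,0,0)[0],proj(c,(.586,.001,.034)));st()"
```

```text
16.27 [ 0.5856 -0.0578  0.19  ] [-179.81   -0.32   86.92] F [-0.15 -0.26 -6.28] M [-0.025  0.015 -0.04 ] op 0.0131 q [-5.8  9.9 10.9 91.2  0.3 87.3]
rotvec [-0.0033 -0.0055 -0.0015]
[0.58876394 0.00828728 0.33335042] (np.float64(318.4478444220777), np.float64(125.90112562191845))
16.32 [ 0.5855 -0.0586  0.19  ] [-179.81   -0.3    86.89] F [-0.7   0.33 -5.44] M [-0.042 -0.006 -0.026] op 0.0134 q [-5.9  9.8 10.9 91.2  0.3 87.2]
```

View pics/w8.png

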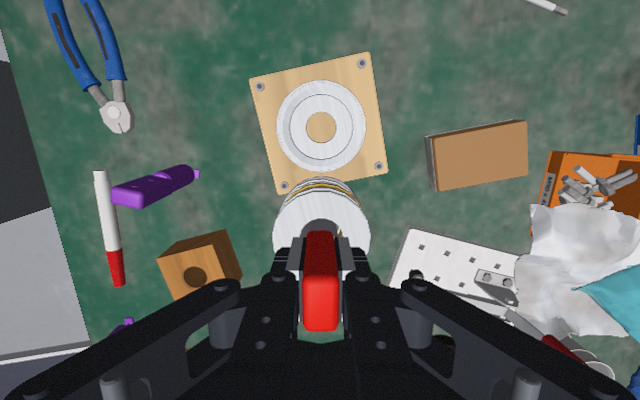

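The seat is centred at about (321,126), unobstructed. I'll fit its rim and bore now.

```bash
python3 - <<'E'
from h import *
import json
c=json.load(open('c8.json'));im=cv2.imread('pics/w8.png');hsv=cv2.cvtColor(im,cv2.COLOR_BGR2HSV)
x,y,w,h=268,72,106,106
m=cv2.inRange(hsv[y:y+h,x:x+w],(0,0,120),(180,45,255))
K=max(cv2.findContours(m,0,cv2.CHAIN_APPROX_NONE)[0],key=cv2.contourArea)+np.array([x,y])
e=cv2.fitEllipse(cv2.convexHull(K));print("rim",e,onz(c,*e[0],.034))
# bore: wood-coloured blob at center (board seen? at ledge depth)
m=cv2.inRange(hsv[y:y+h,x:x+w],(5,50,60),(30,255,255)); n,l,s,cc=cv2.connectedComponentsWithStats(m)
i=l[126-y,321-x]; print("bore",s[i],cc[i]+[x,y]); p=cc[i]+[x,y]; print(onz(c,*p,.022),onz(c,*p,.012))
K=(l==i)
x,y,w,h=245,48,146,150
m=cv2.inRange(hsv[y:y+h,x:x+w],(8,50,120),(28,255,255))
k=max(cv2.findContours(m,0,cv2.CHAIN_APPROX_NONE)[0],key=cv2.contourArea)+np.array([x,y]);r=cv2.minAreaRect(k);print("board",r,onz(c,*r[0],.012))
E
```

```text
rim ((320.6884460449219, 125.59491729736328), (90.06119537353516, 92.4365463256836), 178.98178100585938) [0.58810267 0.00116693 0.034     ]
bore [ 38  40  30  31 713] [320.6115007  127.05049088]
[ 5.87929338e-01 -4.87865963e-04  2.20000000e-02] [ 0.58790253 -0.00076971  0.012     ]
board ((321.7470703125, 124.11177062988281), (123.54190826416016, 124.62655639648438), 77.47119140625) [0.58918732 0.00202849 0.012     ]
```

```bash
python3 -c "
from h import *
to(.588,.0005,.16)"
```

```text
tool delta cm [ 5.899 -0.056  3.034] rows 2 per row [ 2.949 -0.028  1.517]
```

servo_tool:
  moves:
    - [[-0.002, -0.004, 0, 0.6, 0, 0, 0.8], [0, 0, 0, 1.1, 0, 0.3, 0.8], [0, 0, 0, 1.3, 0, 0.6, 0.8], [0, 0, 0, 1.1, 0, 0.6, 0.8], [0, 0, 0, 0.8, 0, 0.6, 0.8], [0, 0, 0, 0.3, 0, 0.4, 0.8], [0, 0, 0, 0, 0, 0, 0.8], [0, 0, 0, 0, 0, 0, 0.8], [0, 0, 0, 0, 0, 0, 0.8]]

```text
time: 17.07
ee_pos: [0.587, -0.0043, 0.1611]
tcp_rot: [-179.8, 0.0, 86.7]
wrist_force: [-0.1, -0.2, -6.0]
opening: 0.0134
```

```bash
python3 -c "
from h import *
st();rot(87); to(.588,.0005,.12)
"
```

```text
17.07 [ 0.587  -0.0043  0.1611] [-1.7978e+02  1.0000e-02  8.6680e+01] F [-0.11 -0.16 -5.97] M [-0.029 -0.006  0.037] op 0.0134 q [-0.4  9.4  7.2 88.  -0.  92.9]
rotvec [-0.0038  0.0002 -0.0055]
tool delta cm [0.483 0.089 4.111] rows 2 per row [0.241 0.045 2.055]
```

servo_tool:
  moves:
    - [[-0.003, 0, 0, 0.45, 0.08, 0.3, 0.8], [0, 0, 0, 0, 0, 0.5, 0.8], [0, 0, 0, 0, 0, 0.5, 0.8], [0, 0, 0, 0, 0, 0.5, 0.8], [0, 0, 0, 0, 0, 0.3, 0.8], [0, 0, 0, 0, 0, 0, 0.8], [0, 0, 0, 0, 0, 0, 0.8]]

```text
time: 17.65
ee_pos: [0.5883, -0.0009, 0.1381]
tcp_rot: [180.0, 0.0, 86.6]
wrist_force: [0.3, 0.6, -4.7]
opening: 0.0131
```

```bash
python3 -c "
from h import *
st();rot(87); to(.588,.0005,.0885)
im=imaging.camera('scene');cv2.imwrite('pics/s9.png',cv2.resize(im[90:210,270:400],None,fx=4.5,fy=4.5,interpolation=2))
im=imaging.camera('wrist');cv2.imwrite('pics/w9.png',cv2.resize(im[70:270,220:420],None,fx=3,fy=3,interpolation=2))
"
```

```text
17.65 [ 0.5883 -0.0009  0.1381] [1.800e+02 4.000e-02 8.657e+01] F [ 0.32  0.6  -4.65] M [ 0.014  0.017 -0.007] op 0.0131 q [-0.1  9.4  4.6 85.2 -0.  93.4]
rotvec [ 0.      0.0007 -0.0075]
tool delta cm [ 0.141 -0.037  4.959] rows 2 per row [ 0.071 -0.019  2.48 ]
```

View pics/s9.png

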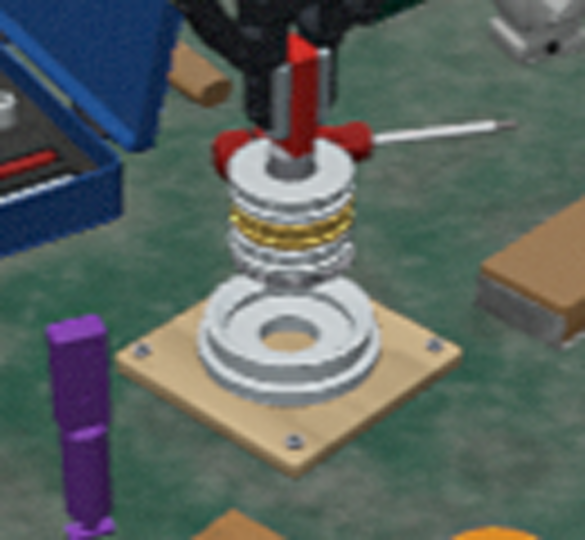

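View pics/w9.png

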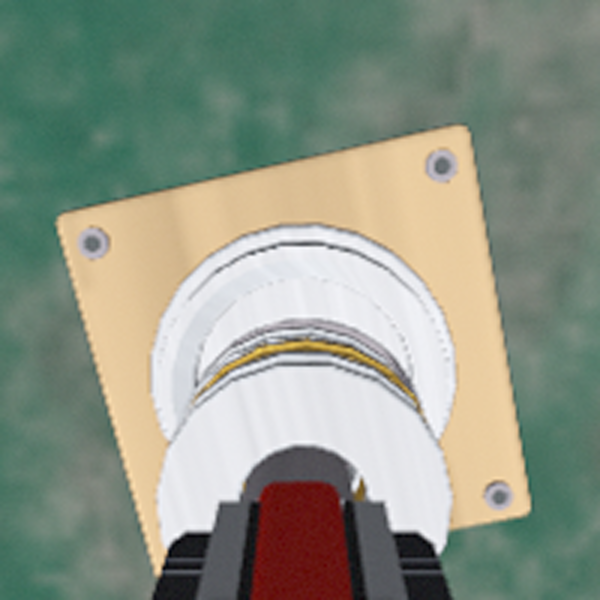

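The stack is above the seat, with centres at scene 290 against 289 and wrist 305 against 303. I'll correct 1.4 mm and lower.

servo_tool:
  moves:
    - [[0, 0, 0, 0.13, -0.03, 0.4, 0.8], [0, 0, 0, 0, 0, 0.4, 0.8], [0, 0, 0, 0, 0, 0.4, 0.8], [0, 0, 0, 0, 0, 0.4, 0.8], [0, 0, 0, 0, 0, 0.4, 0.8], [0, 0, 0, 0, 0, 0.4, 0.8], [0, 0, 0, 0, 0, 0.4, 0.8], [0, 0, 0, 0, 0, 0.2, 0.8], [0, 0, 0, 0, 0, 0, 0.8]]

```text
time: 18.5
ee_pos: [0.5883, 0.0006, 0.1052]
tcp_rot: [180.0, 0.0, 86.6]
wrist_force: [-1.2, -0.4, -5.7]
opening: 0.0132
```

```bash
python3 -c "
from h import *
st();rot(86.6); to(.588,.0005,.0885)
im=imaging.camera('scene');cv2.imwrite('pics/s10.png',cv2.resize(im[90:210,270:400],None,fx=4.5,fy=4.5,interpolation=2))
"
```

```text
18.5 [0.5883 0.0006 0.1052] [1.7996e+02 4.0000e-02 8.6570e+01] F [-1.2  -0.43 -5.73] M [0.009 0.053 0.031] op 0.0132 q [ 0.1  9.5  1.1 81.6 -0.  93.5]
rotvec [ 0.0007  0.0006 -0.0005]
tool delta cm [-0.007 -0.027  1.671] rows 1 per row [-0.007 -0.027  1.671]
```

View pics/s10.png

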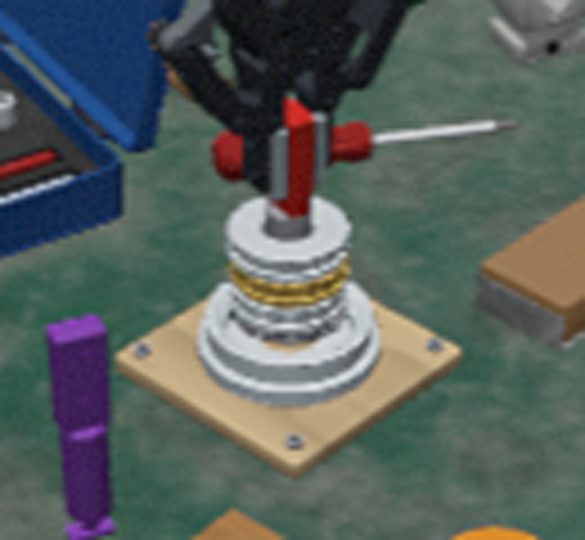

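Centred at the mouth of the seat. I'll go down in 1 mm steps.

servo_tool:
  moves:
    - [[0, 0, 0, 0, 0, 0.15, 0.8], [0, 0, 0, 0, 0, 0.15, 0.8], [0, 0, 0, 0, 0, 0.15, 0.8], [0, 0, 0, 0, 0, 0.15, 0.8], [0, 0, 0, 0, 0, 0.12, 0.8], [0, 0, 0, 0, 0, 0.12, 0.8]]

```text
time: 19.05
ee_pos: [0.5889, 0.0006, 0.0973]
tcp_rot: [179.9, 0.0, 86.6]
wrist_force: [-0.9, 0.6, -6.0]
opening: 0.0133
```

servo_tool:
  moves:
    - [[0, 0, 0, 0, 0, 0.1, 0.8], [0, 0, 0, 0, 0, 0.1, 0.8], [0, 0, 0, 0, 0, 0.1, 0.8], [0, 0, 0, 0, 0, 0.1, 0.8]]

```text
time: 19.38
ee_pos: [0.5889, 0.0005, 0.0929]
tcp_rot: [179.9, 0.0, 86.6]
wrist_force: [0.8, 0.8, -5.2]
opening: 0.0134
```

servo_tool:
  moves:
    - [[0, 0, 0, 0, 0, 0.1, 0.8], [0, 0, 0, 0, 0, 0.1, 0.8], [0, 0, 0, 0, 0, 0.05, 0.8]]

```text
time: 19.63
ee_pos: [0.5893, 0.0005, 0.0907]
tcp_rot: [179.8, 0.0, 86.6]
wrist_force: [-0.5, 0.7, -1.6]
opening: 0.0131
```

servo_tool:
  moves:
    - [[0, 0, 0, 0, 0, 0.07, 0.8], [0, 0, 0, 0, 0, 0.07, 0.8], [0, 0, 0, 0, 0, 0, 0.8]]

```text
time: 19.88
ee_pos: [0.5901, 0.0005, 0.0905]
tcp_rot: [179.6, 0.0, 86.6]
wrist_force: [-0.6, 0.1, -1.7]
opening: 0.0131
```

```bash
python3 -c "
from h import *
st();rot(86.6); to(.588,.0005,.0885)
"
```

```text
19.88 [5.901e-01 5.000e-04 9.050e-02] [1.7964e+02 2.0000e-02 8.6570e+01] F [-0.62  0.1  -1.68] M [0.03  0.012 0.015] op 0.0131 q [ 0.1  9.6 -0.4 79.7 -0.  93.5]
rotvec [ 0.0063  0.0003 -0.0004]
tool delta cm [-0.017 -0.21   0.2  ] rows 1 per row [-0.017 -0.21   0.2  ]
```

servo_tool:
  moves:
    - [[0.005, 0, 0, 0, -0.15, 0.05, 0.8], [0, 0, 0, 0, 0, 0.06, 0.8], [0, 0, 0, 0, 0, 0.06, 0.8]]

```text
time: 20.13
ee_pos: [0.5889, 0.0006, 0.0895]
tcp_rot: [179.9, 0.0, 86.6]
wrist_force: [0.4, -0.0, -2.1]
opening: 0.0131
```

```bash
python3 -c "
from h import *
st();rot(86.6); to(.588,.0005,.0885)
"
```

```text
20.13 [0.5889 0.0006 0.0895] [1.7987e+02 1.0000e-02 8.6570e+01] F [ 0.4  -0.01 -2.08] M [ 0.064 -0.027 -0.019] op 0.0131 q [ 0.1  9.7 -0.4 79.8 -0.  93.5]
rotvec [ 0.0023  0.0002 -0.0005]
tool delta cm [-0.019 -0.091  0.103] rows 1 per row [-0.019 -0.091  0.103]
```

servo_tool:
  moves:
    - [[0.002, 0, 0, 0, -0.05, 0.06, 0.8], [0, 0, 0, 0, 0, 0.04, 0.8], [0, 0, 0, 0, 0, 0, 0.8]]

```text
time: 20.38
ee_pos: [0.5886, 0.0006, 0.0885]
tcp_rot: [180.0, 0.0, 86.6]
wrist_force: [-0.2, -0.0, -1.9]
opening: 0.0133
```

```bash
python3 -c "
from h import *
st()
im=imaging.camera('scene');cv2.imwrite('pics/s11.png',cv2.resize(im[90:210,270:400],None,fx=4.5,fy=4.5,interpolation=2))
"
```

```text
20.38 [0.5886 0.0006 0.0885] [1.7996e+02 1.0000e-02 8.6570e+01] F [-0.15 -0.02 -1.91] M [ 0.066 -0.062  0.003] op 0.0133 q [ 0.1  9.8 -0.4 79.8 -0.  93.5]
```

View pics/s11.png

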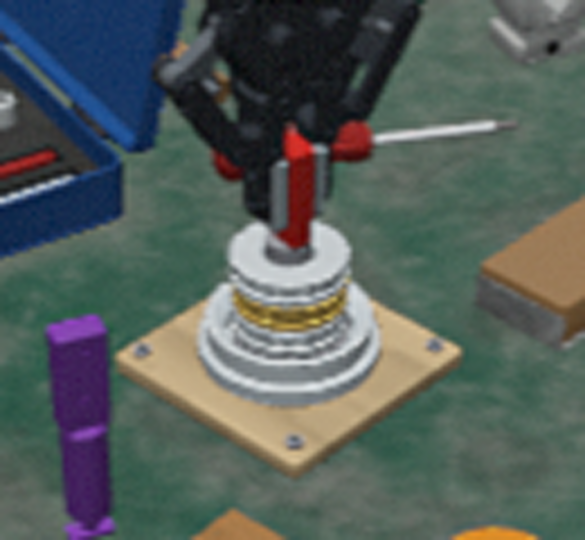

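servo_tool:
  moves:
    - [[0, 0, 0, 0, 0, 0.03, 0.8], [0, 0, 0, 0, 0, 0, 1.5], [0, 0, 0, 0, 0, 0, 1.8], [0, 0, 0, 0, 0, 0, 2.5], [0, 0, 0, 0, 0, 0, 3.5], [0, 0, 0, 0, 0, 0, 4.5], [0, 0, 0, 0, 0, 0, 4.5], [0, 0, 0, 0, 0, 0, 4.5]]

```text
time: 21.1
ee_pos: [0.5889, 0.0007, 0.0891]
tcp_rot: [179.9, 0.0, 86.6]
wrist_force: [-0.3, 0.0, -0.3]
opening: 0.0448
```

```bash
python3 -c "
from h import *
st()
im=imaging.camera('scene');cv2.imwrite('pics/s12.png',cv2.resize(im[90:210,270:400],None,fx=4.5,fy=4.5,interpolation=2))
"
```

```text
21.1 [0.5889 0.0007 0.0891] [179.89   0.    86.57] F [-0.32  0.05 -0.27] M [-0.011 -0.031  0.024] op 0.0448 q [ 0.1  9.7 -0.4 79.8 -0.  93.5]
```

View pics/s12.png

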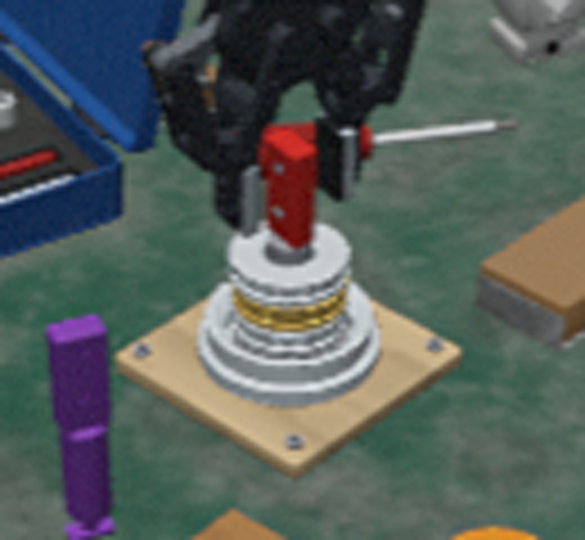

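Released; the key stands. I'll retreat straight up.

servo_tool:
  moves:
    - [[0, 0, 0, 0, 0, -0.5, 4.5], [0, 0, 0, 0, 0, -1.0, 4.5], [0, 0, 0, 0, 0, -1.5, 4.5], [0, 0, 0, 0, 0, -2.0, 4.5], [0, 0, 0, 0, 0, -2.0, 4.5], [0, 0, 0, 0, 0, -2.0, 4.5], [0, 0, 0, 0, 0, -2.0, 4.5], [0, 0, 0, -2.0, 0, 0, 4.5], [0, 0, 0, -2.5, 0, 0, 4.5], [0, 0, 0, -2.5, 0, 0, 4.5], [0, 0, 0, 0, 0, 0, 4.5], [0, 0, 0, 0, 0, 0, 4.5]]

```text
time: 22.15
ee_pos: [0.5844, -0.0709, 0.2152]
tcp_rot: [179.5, 0.0, 86.7]
wrist_force: [0.0, -0.1, -0.3]
opening: 0.0452
```

```bash
python3 -c "
from h import *
st()
im=imaging.camera('scene');a=cv2.resize(im[90:210,270:400],(520,480),interpolation=2);cv2.imwrite('pics/s13.png',a)
c=imaging.calibration('wrist');im=imaging.camera('wrist');cv2.imwrite('pics/w13.png',im)
print('expected seat ring_c top',proj(c,(.588,.0005,.07)),'key top',proj(c,(.588,.0005,.130)),'rim',proj(c,(.588,.0005,.034)))
"
```

```text
22.15 [ 0.5844 -0.0709  0.2152] [1.7948e+02 3.0000e-02 8.6710e+01] F [ 0.02 -0.08 -0.31] M [ 0.032 -0.038  0.011] op 0.0452 q [-6.9  9.5 13.3 93.3  0.  86.4]
expected seat ring_c top (np.float64(318.9024147118577), np.float64(110.50632732643314)) key top (np.float64(319.41016230080663), np.float64(109.16827448828732)) rim (np.float64(318.6883213773728), np.float64(111.07052142616028))
```

View pics/s13.png

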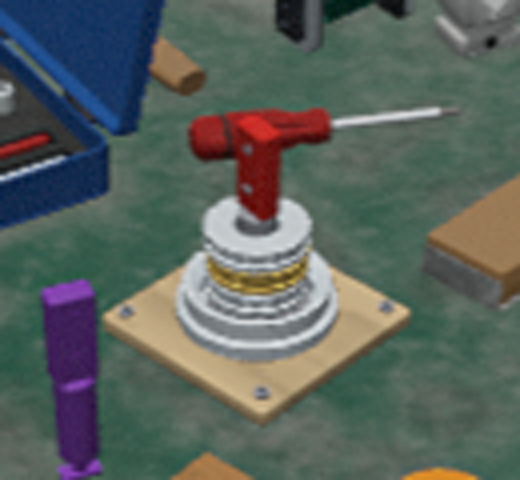

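View pics/w13.png

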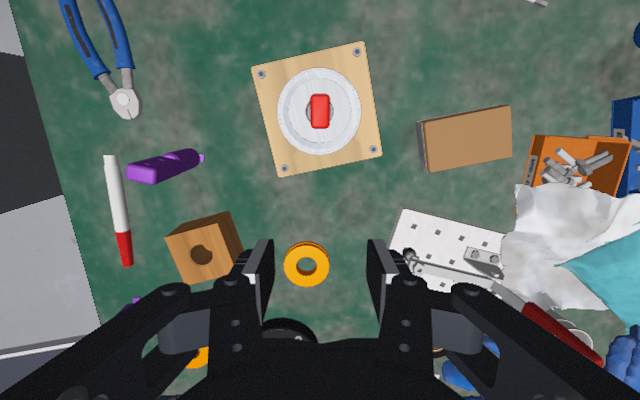

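The view from above shows the key at (320,111), concentric with the seat rim at (319,111). The stack is upright with the key standing in it. I'll hand the job in.

```bash
python3 -c "
from h import *
print(bot.job_done()); st()"
```

```text
the job is handed in; nothing more can be done
None
the job is handed in; nothing more can be done
```

I used the red key to carry the three rings as one stack from the nest to the carrier seat, left the key standing in them, and handed the job in at about 22 s. No verdict was reported.

**How it went**
- **Slot:** I could see the slot through the rings with the wrist camera, at about −9°, so I lined the key up with it. It dropped straight through and I did not need to feel for it.
- **Home:** the shoulder touched at the predicted height with about 7 N. I turned the key about 84° and lifted; the load rose by about 4 N, which matches the stack.
- **Setting down:** the load came off at the predicted height, with no push registered at the wrist, then I lowered about 2 mm more and released.

**Last checks**
- **Position:** from above, the key and the seat rim are concentric to about 1 px.
- **Stack:** the scene picture shows the rings level and in order, with the key upright and the gripper well clear.
- **Estimates that disagreed:** early position estimates of the carrier from the top and wrist cameras differed by about 6 mm. I measured again from directly above and used that.
- **Not seen:** whether the plate lies on the ledge. I judged that from the touchdown height and force.

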